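# Shift the sander's feed gearbox into gear

### The arm

A 6-joint arm with a two-finger parallel gripper is mounted at the origin on the work surface. World frame = base frame: x ahead of the robot, y to its left, z up, the work surface at z = 0. Lengths are in mm, angles in degrees, forces in N, time in s.
With the tool pointing down it reaches from about 300 to 850 mm from the base axis. Payload 4.2 kg.
Tool frame: the origin (TCP) lies at the very end of the fingers, on their centre line; the grasp point (between the pads) lies 19 mm behind it (env.grasp_offset is the distance from the TCP to the grasp point, in mm); z points along the fingers, y is the line along which they close (so a half turn about z gives the same grasp; the last joint's range is limited). The gripper opens to 91 mm and grips with 3 to 60 N. Pads are 32 mm wide; open, the fingers measure 118 mm over their backs; the gripper's body (76 mm by 178 mm) begins 60 mm behind the grasp point.
Start: joints at [-66.578, 18.312, 89.639, -0, 72.044, -1.146], TCP at [239.078, -522.958, 213.976] pointing down, gripper open.
Joint ranges: [-177.97, 177.97], [-48.28, 115.42], [12.27, 149.76], [-77.06, 257.06], [2.81, 150.46], [-146.56, 146.56]. Speed limits (degrees/s): [147.25, 147.25, 180, 180, 180, 180].

### API

Orientations are given as [roll, pitch, yaw] about the fixed x, y, z axes, in that order (R = Rz(yaw) Ry(pitch) Rx(roll)).
In Python, from workcell import env, eyes gives the robot as it stands.
- The arm moves only by the tool send_rows, never from a script. Its arguments are lists of equal length, an entry for each row: "grip": the opening, from -1 (shut) to 1 (fully open), so that 0 is half open; "xyz": the shift along the world's x, y, z in m, a list of three; "yaw": the turn about the world's z in degrees. A call has 1 to 8 rows; each row is the pose to reach, as a shift and turn from the pose commanded when the call began; what a row does not reach only later rows make up. A row lasts 1/12 s, in which the tool goes at most 41.7 mm and 7.16 degrees, less where a joint would pass 70% of its speed; a pose out of reach is approached as far as the arm can. A call with a gripper value outside its range is refused whole. The fingers move at their own pace and stop on an object; "grip_force" is the grip in N (left out, the last holds). Time passes only in rows, so rows that repeat a pose let the fingers close. It gives the time, the measured TCP pose, the force, the opening and the grip force at its end, in the units of the state.
- env.state(): the state, without advancing time (a new reading comes with each control period).
- eyes.grab_frame(name): name is "side" or "top" or "wrist"; returns a dict with "frame" (400x640x3 uint8, red, green, blue), "fx", "fy", "cx", "cy" (pixels), "D" ([k1, k2, p1, p2, k3] as OpenCV has them; the pictures are not rectified), "pose" (4x4, takes a point from camera to world coordinates). Camera axes: x right, y down, z forward; pixel columns grow to the right and rows downward; lengths in mm; the calibration is good to about 2 mm. A picture is of the moment at which its call begins. There is no depth.
- env.job_done(): hands the job in; it is judged then, once.
The state is a dict: "time_s": time; "qpos": joint angles; "qvel": joint speeds; "effort": joint torques, N m; "ee_pos": TCP position; "ee_rot": TCP orientation; "force": force on the tool from outside, world axes, zero at the start; "torque": the same for the moment, N m; "gripper_width": finger opening in mm; "gripper_force": force on a finger pad.
Only numpy, scipy, OpenCV 4.12 (cv2) and the standard library are available. Lean on these libraries where they do the work, as an engineer would, in place of code of your own. Each camera call takes 0.05 s, during which the arm holds its last target. There are 200 camera calls.

### The job

Put the panel sander's feed gearbox in gear: take the ball-knobbed lever that stands in the H-shaped gate, move it along the neutral cross slot to the lane that ends at the little round breather cap, then push it forward along that lane, away from the robot and towards the cap, until it is fully home, and let go. Engage no other gear on the way, and leave the T-handled lever of the other gearbox and the paint tin as they are.

Things in the scene. Friction and masses are not known exactly. Their poses are not given: they have to be found in the camera images.
- gearbox: Green gearbox, fixed, 200x160 mm; steel gate plate on top, 130 mm up. Origin: underside centre; x forward, away from the robot (within 0.4 rad), to its pulley; y left. H slot, 28 mm wide: cross slot along y at x=0, lanes along x (-45 to 45 mm) at y=+28 and y=-28. The lane wanted: y=-28, its front end at the round breather cap (26 mm across, 17 high, at x=62, y=-30 on the plate).
- ball_knob (a point): Centre of the black 42 mm ball on the 12 mm gate lever, 170 mm from its pivot (30 mm over the gearbox's origin): z 200 upright, 180 in gear. Gearbox frame, mm: starts in neutral, y 0 to 57, x within 6 of 0; travel y -57 to 57, x -61 to 61 in a lane, 14 of play in neutral. Enters the wanted lane at y -37 to -57 (aim -47); home at x=60. About 3 N of friction, no spring: stays where left.
- tee_handle (a point): Middle of the black T-handle, a level crossbar 102 mm long and 22 mm thick, 188 to 200 mm above the bench, on the lever of the other gearbox: the same casting 0.38 to 0.51 m away, with one straight slot and no cap. Its lever may stand anywhere along its slot. To be left alone.
- paint_tin: Closed steel paint tin, 76 mm across and 100 mm high, standing loose on the bench between the gearboxes. Origin: centre of its underside, z up. To be left alone.

How it is judged (in metres and radians):
At the end, for the whole second after the job is handed in: The ball knob is home in the lane at the breather cap: at least 45 mm forward of the gearbox's middle (fully home is about 61) and at least 25 mm to its right, and left there; the T-handle is within 20 mm and the upright paint tin within 30 mm of where they began (x of ball_knob in the frame of gearbox above 0.045 m and y of ball_knob in the frame of gearbox below -0.025 m and distance of tee_handle from where it was at the start of the episode below 0.02 m and distance of paint_tin from where it was at the start of the episode below 0.03 m and angle between paint_tin's own z axis and vertical below 0.2 rad); the robot touches nothing.
It fails at once if the lever goes into one of the other three gears (knob more than 35 mm forward in the left half, or more than 35 mm back) ((x of ball_knob in the frame of gearbox above 0.035 m and y of ball_knob in the frame of gearbox above 0 m) or x of ball_knob in the frame of gearbox below -0.035 m).
It fails at once if the T-handled lever is moved by more than 20 mm (distance of tee_handle from where it was at the start of the episode above 0.02 m).
It fails at once if the paint tin is shifted by more than 30 mm or tipped (distance of paint_tin from where it was at the start of the episode above 0.03 m or angle between paint_tin's own z axis and vertical above 0.2 rad).
It also fails if it takes over 32 s, if anything falls off the work surface, if the arm or the gripper's body presses on something with over 40 N, if the wrist force passes 120 N, or if a joint passes its speed limit or range.

## Working session

There is one attempt and no reset: what is moved stays moved. The work goes in short steps, Python scripts to look and compute and a tool call to move; the robot and the scene stay as the last step left them, time stands still between calls to the robot, and variables do not carry over. Pictures are saved under pics/ and viewed, at most 10 in all, crops included, and the job is handed in when it is done.

Besides the shell and the picture viewer there is one more tool, called by a JSON object that holds its "api" and its "payload". send_rows: Moves the arm, as the interface text tells. Its arguments: {"type":"object","properties":{"grip":{"type":"array"},"xyz":{"type":"array"},"yaw":{"type":"array"},"grip_force":{"type":"number"}},"required":["grip","xyz","yaw"]}

```bash
mkdir -p pics; cat > h.py <<'E'
import numpy as np, cv2, json
from workcell import env, eyes
def grab(n,f):
    d=eyes.grab_frame(n); cv2.imwrite('pics/'+f+'.png',np.array(d['frame'])[:,:,::-1])
    json.dump({k:np.array(d[k]).tolist() for k in('fx','fy','cx','cy','D','pose')},open('pics/'+f+'.json','w'))
def atz(f,u,v,z):
    d=json.load(open('pics/'+f+'.json'));K=np.array([[d['fx'],0,d['cx']],[0,d['fy'],d['cy']],[0,0,1]])
    p=cv2.undistortPoints(np.array([[[u,v]]],float),K,np.array(d['D']))[0,0]
    T=np.array(d['pose']);r=T[:3,:3]@[p[0],p[1],1];o=T[:3,3]
    return o+r*(z-o[2])/r[2]
E
python3 - <<'E'
from h import *
grab('top','top1');grab('side','side1');s=env.state();print(s['ee_pos'],s['ee_rot'],s['time_s'])
E
```

```text
[ 238.89382548 -522.52741877  213.1958618 ] [-1.79908360e+02 -1.01643136e-03  2.45697203e+01] 0.1
```

View pics/top1.png

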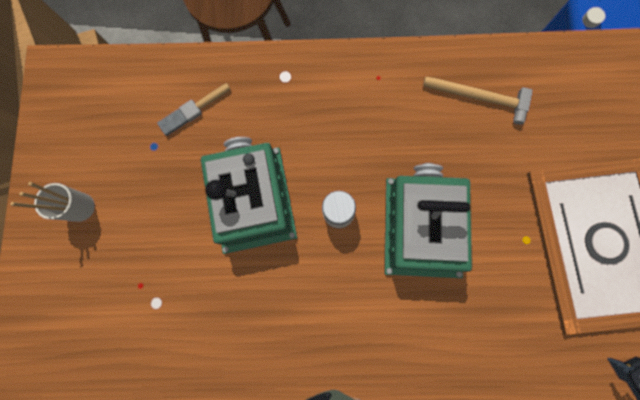

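View pics/side1.png

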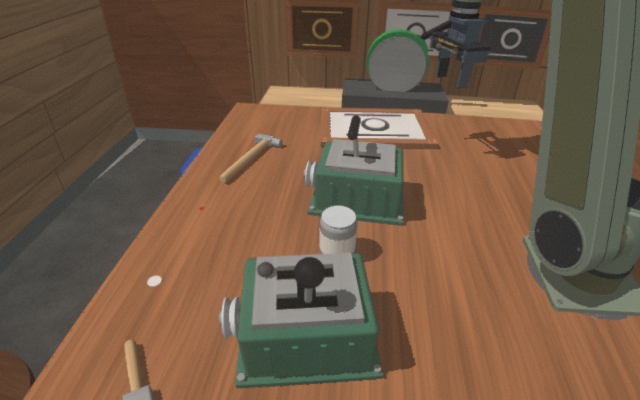

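The top view shows the H-gate gearbox at about (242,193), its ball knob near (215,188) and cap near (249,159). The tin is at (339,209) and the T-handle at (443,206). I'll enlarge the gearbox to measure it.

```bash
python3 - <<'E'
from h import *
im=cv2.imread('pics/top1.png')[130:260,185:315]
cv2.imwrite('pics/c1.png',cv2.resize(im,None,fx=4.6,fy=4.6,interpolation=cv2.INTER_CUBIC))
for n,u,v,z in[('ball',215,188,200),('cap',249,159,147),('tin',339,208,100),('tee',443,206,194),('teeL',417,205,194),('teeR',470,206,194)]:print(n,atz('top1',u,v,z).round())
E
```

```text
ball [551. 234. 200.]
cap [622. 179. 147.]
tin [520. -11. 100.]
tee [ 507. -212.  194.]
teeL [ 510. -162.  194.]
teeR [ 506. -264.  194.]
```

View pics/c1.png

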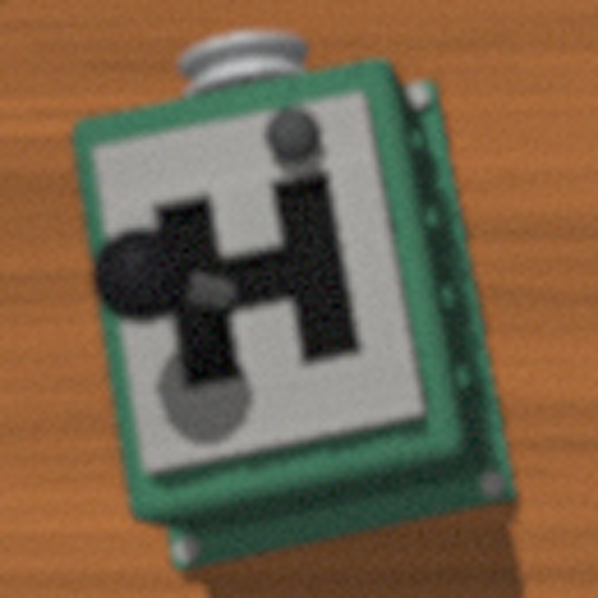

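The crop shows the plate corners at (93,148), (362,93), (425,415) and (150,472), the H slot ends, the ball at (145,275) and the cap at (293,135).

```bash
cat >> h.py <<'E'
def top(x,y,z): return atz('top1',185+(x+.5)/4.6-.5,130+(y+.5)/4.6-.5,z)
E
python3 - <<'E'
from h import *
G=[(45,42),(45,14),(45,-14),(45,-42),(-45,42),(-45,14),(-45,-14),(-45,-42)]
P=[(157,205),(210,195),(275,182),(325,172),(187,385),(240,378),(303,360),(357,350)]
W=np.array([top(*p,130)[:2] for p in P]);G=np.array(G,float)
M,_=cv2.estimateAffinePartial2D(G,W);print(M.round(3));a=np.arctan2(M[1,0],M[0,0]);s=np.hypot(M[1,0],M[0,0])
print('yaw',np.degrees(a),s)
o=M[:,2];R=np.array([[np.cos(a),-np.sin(a)],[np.sin(a),np.cos(a)]])
print('plate centre',np.mean([top(*p,130)[:2] for p in[(93,148),(362,93),(425,415),(150,472)]],0))
b=top(143,275,200)[:2];print('ball',b,R.T@(b-o),'cap',R.T@(top(293,135,147)[:2]-o))
for g in[(0,40),(0,-47),(60,-47)]:print(g,(o+R@g).round())
print(R.round(3))
E
```

```text
[[ 9.48000e-01 -1.77000e-01  5.59015e+02]
 [ 1.77000e-01  9.48000e-01  1.99827e+02]]
yaw 10.583463137962543 0.9648607307154506
plate centre [558.18850347 199.4790378 ]
ball [547.95830314 232.45668054] [-4.87578361 34.10530257] cap [ 58.93508556 -30.65722643]
(0, 40) [552. 239.]
(0, -47) [568. 154.]
(60, -47) [627. 165.]
[[ 0.983 -0.184]
 [ 0.184  0.983]]
```

Gearbox origin is about (559,200) with yaw 10.6°, and the ball is at about (549,233,196). I'll raise the arm, then cross over high.

{"api": "send_rows", "payload": {"grip": [1,1,1,1,1,1,1,1], "xyz": [[0,0,0.04],[0,0,0.08],[0,0,0.11],[0.015,0.035,0.11],[0.03,0.07,0.11],[0.045,0.105,0.11],[0.06,0.14,0.11],[0.075,0.175,0.11]], "yaw": [0,0,0,-3,-6,-9,-12,-14]}}

```text
time_s: 0.77
ee_pos: [314.2, -346.1, 323.6]
ee_rot: [-180.0, 0.0, 10.4]
force: [1.6, 0.2, -0.3]
gripper_width: 91.1
gripper_force: 0.0
```

{"api": "send_rows", "payload": {"grip": [1,1,1,1,1,1,1,1], "xyz": [[0.015,0.036,0],[0.03,0.073,0],[0.045,0.109,0],[0.06,0.145,0],[0.075,0.182,0],[0.09,0.218,0],[0.105,0.254,0],[0.12,0.29,0]], "yaw": [0,0,0,0,0,0,0,0]}}

```text
time_s: 1.43
ee_pos: [434.1, -56.0, 323.8]
ee_rot: [180.0, 0.0, 10.6]
force: [0.5, -0.9, 0.3]
gripper_width: 91.1
gripper_force: 0.0
```

{"api": "send_rows", "payload": {"grip": [1,1,1,1,1,1,1,1], "xyz": [[0.015,0.036,0],[0.03,0.073,0],[0.045,0.109,0],[0.06,0.145,0],[0.075,0.182,0],[0.09,0.218,0],[0.105,0.254,0],[0.115,0.291,0]], "yaw": [0,0,0,0,0,0,0,0]}}

```text
time_s: 2.1
ee_pos: [549.7, 234.9, 323.1]
ee_rot: [180.0, 0.0, 10.6]
force: [0.7, 0.2, 0.3]
gripper_width: 91.3
gripper_force: 0.0
```

{"api": "send_rows", "payload": {"grip": [1,1,1], "xyz": [[0,0,-0.02],[0,0,-0.02],[0,0,-0.02]], "yaw": [0,0,0]}}

```text
time_s: 2.35
ee_pos: [548.2, 232.7, 302.4]
ee_rot: [179.9, 0.2, 10.6]
force: [0.2, -0.6, 0.4]
gripper_width: 91.5
gripper_force: 0.0
```

```bash
python3 - <<'E'
from h import *
grab('wrist','w1');s=env.state();print(s['ee_pos'],s['ee_rot'],s['time_s'],s['qpos'])
E
```

```text
[548.69522919 232.37779389 303.7734956 ] [1.79952294e+02 8.78295467e-02 1.05455935e+01] 2.4 [ 2.18639345e+01  1.80556368e+01  7.72320987e+01 -2.96623119e-02
  8.48077493e+01  1.01321013e+02]
```

View pics/w1.png

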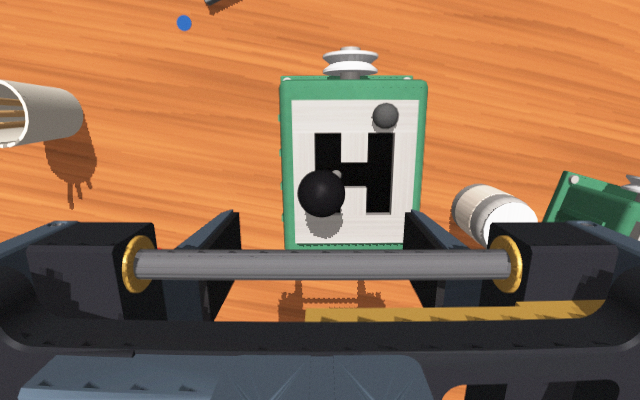

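The wrist view has the ball centred at (321,193), between the fingers, and the gate aligned with the tool. The lane ends are at x≈315–340 and 367–393.

```bash
python3 - <<'E'
from h import *
print('ball',atz('w1',321,193,196.5).round(1))
a=[atz('w1',*p,130)[:2] for p in[(315,133),(393,133),(392,212)]]
print('lane corners',np.round(a,1),'cap',atz('w1',385.5,115,147).round(1))
f=a[0]-a[1];print('yaw',np.degrees(np.arctan2(-f[0],f[1])),'centre',(a[0]+a[2])/2)
E
```

```text
ball [549.4 232.2 196.5]
lane corners [[595.5 247. ]
 [610.6 167. ]
 [526.5 147.8]] cap [626.4 182.2 147. ]
yaw 10.64089676829323 centre [561.01728276 197.42623314]
```

{"api": "send_rows", "payload": {"grip": [1,1,1,1,1,1], "xyz": [[0,0,-0.03],[0,0,-0.06],[0,0,-0.09],[0,0,-0.115],[0,0,-0.126],[0,0,-0.126]], "yaw": [0,0,0,0,0,0]}}

```text
time_s: 2.9
ee_pos: [547.9, 231.5, 176.4]
ee_rot: [179.9, 0.2, 10.5]
force: [-0.6, -0.3, 0.6]
gripper_width: 91.6
gripper_force: 0.0
```

{"api": "send_rows", "payload": {"grip": [-1,-1,-1,-1,-1,-1,-1,-1], "xyz": [[0,0,0],[0,0,0],[0,0,0],[0,0,0],[0,0,0],[0,0,0],[0,0,0],[0,0,0]], "yaw": [0,0,0,0,0,0,0,0], "grip_force": 20}}

```text
time_s: 3.57
ee_pos: [549.1, 233.2, 178.1]
ee_rot: [-180.0, -0.0, 10.6]
force: [0.1, 2.1, -0.6]
gripper_width: 41.0
gripper_force: 20.4
```

{"api": "send_rows", "payload": {"grip": [-1,-1,-1,-1,-1,-1,-1,-1], "xyz": [[0.0025,-0.01,0.002],[0.005,-0.02,0.003],[0.0075,-0.03,0.0035],[0.01,-0.04,0.0035],[0.0125,-0.05,0.003],[0.0145,-0.061,0.0015],[0.017,-0.071,-0.0005],[0.0195,-0.081,-0.003]], "yaw": [0,0,0,0,0,0,0,0]}}

```text
time_s: 4.23
ee_pos: [567.7, 154.0, 176.1]
ee_rot: [-179.7, 0.0, 10.5]
force: [-4.3, 4.4, 4.1]
gripper_width: 40.8
gripper_force: 20.0
```

{"api": "send_rows", "payload": {"grip": [-1,-1], "xyz": [[0,0,0],[0,0,0]], "yaw": [0,0]}}

```text
time_s: 4.4
ee_pos: [568.1, 152.2, 175.6]
ee_rot: [-179.9, 0.0, 10.5]
force: [-3.5, 0.6, 5.6]
gripper_width: 41.0
gripper_force: 20.0
```

```bash
python3 - <<'E'
from h import *
grab('top','t2')
im=cv2.imread('pics/t2.png')[100:260,150:350]
cv2.imwrite('pics/t2c.png',cv2.resize(im,None,fx=3.5,fy=3.5,interpolation=cv2.INTER_CUBIC))
E
```

```text
(no output)
```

View pics/t2c.png

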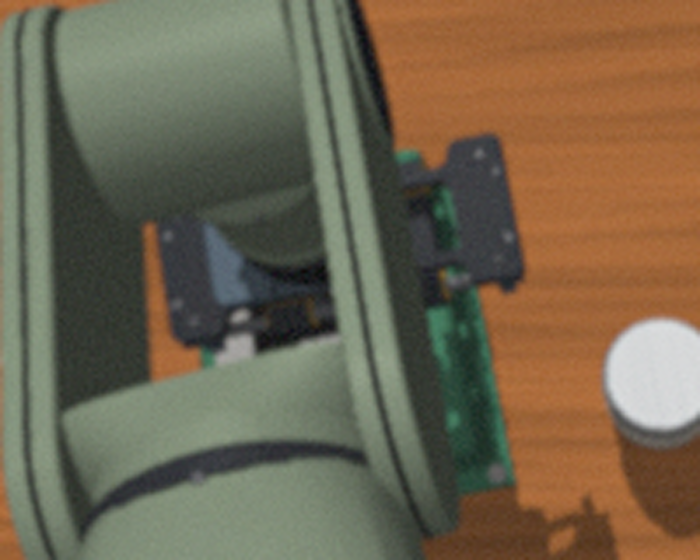

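The arm hides the ball, but the tin is untouched, the grip holds and the forces are low. I'll push forward along the lane.

{"api": "send_rows", "payload": {"grip": [-1,-1,-1,-1,-1,-1,-1,-1], "xyz": [[0.008,0.0015,0],[0.016,0.003,-0.001],[0.024,0.0045,-0.002],[0.032,0.006,-0.0035],[0.04,0.0075,-0.005],[0.048,0.009,-0.0075],[0.055,0.01,-0.01],[0.06,0.011,-0.012]], "yaw": [0,0,0,0,0,0,0,0]}}

```text
time_s: 5.12
ee_pos: [630.1, 163.4, 163.1]
ee_rot: [180.0, -0.1, 10.6]
force: [-1.7, 1.4, 5.4]
gripper_width: 41.3
gripper_force: 20.0
```

{"api": "send_rows", "payload": {"grip": [-1,-1,-1], "xyz": [[0,0,0],[0,0,0],[0,0,0]], "yaw": [0,0,0]}}

```text
time_s: 5.37
ee_pos: [629.8, 163.3, 163.2]
ee_rot: [180.0, -0.1, 10.6]
force: [0.2, 1.0, 3.6]
gripper_width: 41.3
gripper_force: 20.0
```

```bash
python3 - <<'E'
from h import *
grab('side','s2')
im=cv2.imread('pics/s2.png')[180:390,180:430]
cv2.imwrite('pics/s2c.png',cv2.resize(im,None,fx=2.8,fy=2.8,interpolation=cv2.INTER_CUBIC))
E
```

```text
(no output)
```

View pics/s2c.png

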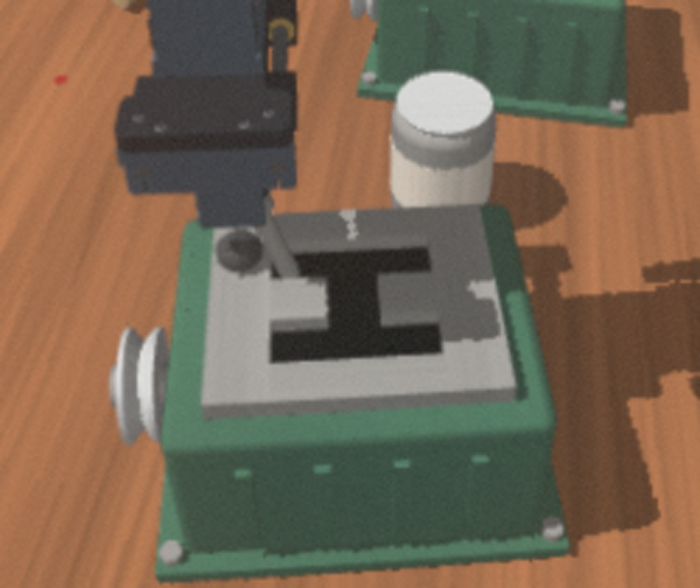

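The lever is in the far lane beside the cap (crop ~(283,245)), with the knob at gearbox x≈60. I'll release it and lift clear.

{"api": "send_rows", "payload": {"grip": [1,1,1,1,1,1,1,1], "xyz": [[0,0,0],[0,0,0],[0,0,0],[0,0,0],[0,0,0],[0,0,0],[0,0,0],[0,0,0]], "yaw": [0,0,0,0,0,0,0,0]}}

```text
time_s: 6.08
ee_pos: [628.5, 163.0, 162.9]
ee_rot: [180.0, 0.0, 10.6]
force: [-0.0, -1.0, 0.7]
gripper_width: 89.9
gripper_force: 0.0
```

{"api": "send_rows", "payload": {"grip": [1,1,1,1,1,1,1,1], "xyz": [[0,0,0.02],[0,0,0.05],[0,0,0.08],[0,0,0.12],[0,0,0.15],[-0.03,0.02,0.16],[-0.06,0.04,0.16],[-0.06,0.04,0.16]], "yaw": [0,0,0,0,0,0,0,0]}}

```text
time_s: 6.75
ee_pos: [564.6, 205.8, 325.2]
ee_rot: [-179.8, -0.0, 10.8]
force: [0.2, -0.5, -0.7]
gripper_width: 91.2
gripper_force: 0.0
```

```bash
python3 - <<'E'
from h import *
grab('wrist','w3')
E
```

```text
(no output)
```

View pics/w3.png

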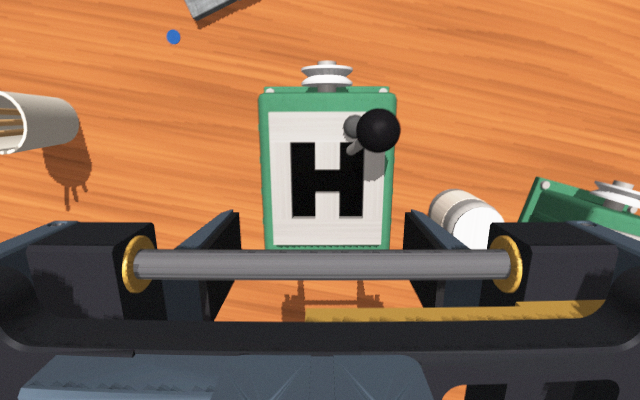

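The ball is at (378,130), beside the cap, with the lever at the front end of the right lane.

```bash
python3 - <<'E'
from h import *
b=atz('w3',378,130,181)[:2]-[560,198.5];print(b@np.array([[.983,-.184],[.184,.983]]))
print(env.job_done())
E
```

```text
[ 60.23702238 -48.15320821]
the job is handed in; nothing more can be done
None
```

The lever is home in the breather-cap lane: I measured the knob at about x=60, y=-48 mm in the gearbox frame. I let go of it, left the T-handled lever and paint tin alone, and handed the job in at about 7 s; no verdict came back.

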